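Set the indexing jig to the flag and lock it

TASK

On the indexing jig, push the black upright post of the ring's lever gently round until the black pointer points at the red flag on the scale, then push the green lock lever home against its stop pin. Only push with the fingertips or the outside of the fingers: do not grip anything, do not turn the ring by the metal workpiece on it, and leave the flag and the loose parts on the bench where they are.

Things in the scene. Friction and masses are not known exactly. Their poses are not given: they have to be found in the camera images.
- jig_centre (a point): The jig is a round grey base (272 mm across, 16 mm high, fixed to the bench) with a white scale plate on it and a turning aluminium ring (172 mm across, top 34 mm above the bench) in its middle. This point is on the upright turning axis at the ring's top, 34 mm above the bench; its axes are the jig's: z up, the middle of the scale lies in its +y direction, the lock lever on its -y side. The black tick marks stand every 9 degrees from -90 to +90 degrees about +y.
- ring (a joint): Angle of the turning ring and its lever, rad, counter-clockwise seen from above; 0 when the lever points along the jig's +y; stops at -1.6 and 1.6. It starts between 0.75 and 1.3 and always has to be turned clockwise (towards smaller values). It turns with constant dry drag (about 4 N at the post), has no spring, and stays where it is left.
- lever_post (a point): The ring lever's upright black post, 18 mm diameter, 98 mm from the turning axis, bare from 39 to 82 mm above the bench; this point is on its axis 60 mm above the bench. It is pushed sideways; keep the pushing finger more than 36 mm above the bench so that it passes over the base, the ring and the flag.
- pointer_tip (a point): Tip of the black pointer on the lever, in line with turning axis and post, 115.5 mm from the turning axis, 26 mm above the bench.
- flag_mark (a point): Middle of the inner face of the red flag, the only red thing on the jig: a clip 14 mm wide on the rim of the base, top 28 mm above the bench. The point is 115.5 mm from the turning axis, 26 mm above the bench: the pointer tip lies exactly here when the ring is exactly set. The flag can slide round the rim when pushed hard, and must not be moved.
- lock (a joint): Angle of the green lock lever, rad, about an upright pivot, counter-clockwise seen from above; 0 when it points straight out from the jig (its -y, lever open), 1.45 when it is home against the steel stop pin, then pointing nearly along the jig's +x. Starts between 0 and 0.4. Constant dry drag (about 2.5 N at the post), no spring; it stays where it is left. Closing it does not change the drag of the ring, so do not bump the ring afterwards.
- lock_pivot (a point): Pivot of the green lock lever, 30 mm above the bench, 50 mm to -x and 145 mm to -y of the jig's centre in the jig's axes.
- lock_post (a point): Upright green post at the end of the lock lever, 18 mm diameter, 60 mm from the pivot, bare from 35 to 78 mm above the bench; this point is on its axis 60 mm above the bench.
- workpiece: Milled aluminium block 100x70x20 mm, held by four steel dogs in the middle of the ring and turning with it, top 54 mm above the bench; origin in the middle of its underside. Not to be touched.
- bush_brass: Brass-coloured flanged bush, 48 mm diameter, 38 mm high, standing loose on the bench; bystander, origin in the middle of its underside
- bush_steel: Grey steel bush, 42 mm diameter, 30 mm high, standing loose on the bench; bystander, origin in the middle of its underside
- bolt: Hex bolt standing on its head, 24 mm across, 48 mm high, standing loose on the bench; bystander, origin in the middle of its underside

How it is judged:
On the way, in this order (a step that is already met when the one before it is completed fails the run):
1. the pointer stands still at the red flag while the lock lever is still open (horizontal distance between pointer_tip and flag_mark below 0.008 m and velocity of joint ring between -0.05 and 0.05 rad/s and value of joint lock below 0.8 rad), for 0.2 s.
2. the lock lever is home (value of joint lock above 1.33 rad), for 0.2 s.
At the end, for the whole second after the job is handed in: The pointer tip is at rest within 8 mm of the middle of the flag's inner face, the lock lever is within 0.12 rad of its stop, and the loose parts stand upright (horizontal distance between pointer_tip and flag_mark below 0.008 m and velocity of joint ring between -0.05 and 0.05 rad/s and value of joint lock above 1.33 rad and angle between each of bush_brass, bush_steel, bolt's own z axis and vertical below 0.1 rad); the robot touches nothing.
It fails at once if the ring's lever is gripped or shoved (more than 30 N between fingers and ring) (contact force between the fingers and ring above 30 N).
It fails at once if the lock lever is gripped or forced (more than 35 N between fingers and lock lever) (contact force between the fingers and lock above 35 N).
It fails at once if the workpiece is touched (contact force between any of the fingers, the arm and workpiece above 1 N).
It fails at once if the red flag is moved more than 5 mm (distance of flag_mark from where it was at the start of the episode above 0.005 m).
It fails at once if a loose bystander is moved more than 15 mm or lifted (distance of any of bush_brass, bush_steel, bolt from where it was at the start of the episode above 0.015 m).
It also fails if it takes over 58 s, if anything falls off the work surface, if the arm or the gripper's body presses on something with over 40 N, if the wrist force passes 120 N, or if a joint passes its speed limit or range.

ROBOT

A 7-joint arm with a two-finger parallel gripper is mounted at the origin on a cart in front of the work surface, level with it; the furniture and walls round the work are solid. World frame = base frame: x ahead of the robot, y to its left, z up, the work surface at z = 0. Lengths are in m, angles in rad, forces in N, time in s.
With the tool pointing down it reaches from about 0.425 to 0.875 m from the base axis. Payload 4.7 kg.
Tool frame: the origin (TCP) lies on the centre line of the jaws, within the pads' length; the fingertips stand 19 mm ahead of it and the grasp point (between the pads) is the TCP; x points along the fingers, z is the direction in which the jaws open and shut, and the axes are right-handed (so a half turn about x gives the same grasp; the last joint's range is limited). The gripper opens to 87 mm and grips with 3 to 60 N. Pads are 19 mm wide; open, the fingers measure 117 mm over their backs; the gripper's body (75 mm by 190 mm) begins 51 mm behind the grasp point.
Start: joints at [1.123, 0.321, -0.07, 1.45, 0.023, 1.371, -0.057], TCP at [0.29, -0.582, 0.209] pointing down, gripper open.
Joint ranges: [-2.86, 2.86], [-0.3, 2.09], [-1.38, 1.24], [0.06, 2.45], [-1.56, 4.7], [0.09, 2.05], [-2.69, 2.69]. Speed limits (rad/s): [2.57, 2.57, 3.14, 3.14, 3.14, 3.14, 3.14].

INTERFACE

Orientations are given as a rotation vector (axis times angle).
In Python, from bench import get_state, get_image, camera_info, close_job gives the robot as it stands.
- The arm moves only by the tool jog_arm, never from a script. Its argument "targets" is a list of rows, each a list of 7 numbers: the turn, a rotation vector about the tool's x, y, z in degrees, then the shift along the tool's x, y, z in cm, then the finger opening in cm, from 0 to 8.7. In form: [[wx, wy, wz, tx, ty, tz, jaw], ...]. A call has 1 to 10 rows; each row shifts and turns the commanded pose from where the row before left it, along the tool's axes as they then stand; what a row does not reach is not made up. A row lasts 1/8 s, in which the tool goes at most 62.5 mm and 10.7 degrees, less where a joint would pass 70% of its speed; a pose out of reach is approached as far as the arm can. A call is refused whole if a number of a shift passes 6.25 or a number of a turn 10.7, either way. A call with a gripper value outside its range is refused whole. The fingers move at their own pace and stop on an object; "squeeze" is the grip in N (left out, the last holds). Time passes only in rows, so rows that do not move let the fingers close. It gives the time, the measured TCP pose, the force and the opening at its end, in the units of the state.
- get_state(): the state, without advancing time (a new reading comes with each control period).
- get_image(name): name is "side" or "top" or "wrist"; returns (picture, depth): 384x512x3 uint8, red, green, blue; 384x512 float32, m along the optical axis (not along the pixel's ray), 0 where there is no reading.
- camera_info(name): a dict with "intrinsics" (3x3 intrinsics, pixels), "world_from_camera" (4x4, takes a point from camera to world coordinates); the wrist camera has in their place "mount" (4x4, takes a point from camera to tool coordinates, whose origin is the TCP and whose axes are the tool frame's). Camera axes: x right, y up, looking along -z (the intrinsics and any distortion apply to the point x, -y, -z); pixel columns grow to the right and rows downward; lengths in m; the calibration is good to about 2 mm. A picture is of the moment at which its call begins: read the wrist's pose just before it. camera_info takes no time and is no camera call.
- close_job(): hands the job in, once; it reports no verdict.
The state is a dict: "time": time; "joint_positions": joint angles; "qd": joint speeds; "joint_torque": joint torques, N m; "position": TCP position; "tool_rot": TCP orientation; "ft_force": force on the tool from outside, world axes, zero at the start; "torque": the same for the moment, N m; "grip_width": opening from 0.0 (shut) to 1.0 (fully open).
Only numpy, scipy, OpenCV 4.12 (cv2) and the standard library are available. Lean on these libraries where they do the work, as an engineer would, in place of code of your own. Each camera call takes 0.05 s, during which the arm holds its last target.

## Working session

There is one attempt and no reset: what is moved stays moved. The work goes in short steps, Python scripts to look and compute and a tool call to move; the robot and the scene stay as the last step left them, time stands still between calls to the robot, and variables do not carry over. Pictures are saved under pics/ and viewed, and the job is handed in when it is done.

Besides the shell and the picture viewer there is one more tool, called after "Emit:" as name(argument=value, ...) on one line, values as JSON. jog_arm: Moves the arm, as the interface text tells. Its arguments: {"type":"object","properties":{"targets":{"type":"array"},"squeeze":{"type":"number"}},"required":["targets"]}

```bash
mkdir -p pics; ls
python3 - <<'E'
from bench import *
import cv2,numpy as np
print(get_state())
for n in ["top","side"]:
    p,d=get_image(n); cv2.imwrite(f"pics/{n}0.png",p[:,:,::-1]); np.savez(f"{n}0.npz",p=p,d=d)
    print(camera_info(n))
print(camera_info("wrist"))
E
```

```text
pics
{'time': 0.0, 'joint_positions': array([ 1.12314455,  0.32182471, -0.07008249,  1.45167622,  0.02261024,
        1.37079151, -0.05689805]), 'qd': array([ 0.00038819, -0.00171356, -0.00066765, -0.00117349,  0.00016443,
        0.00025678, -0.00096787]), 'joint_torque': array([ 1.42139299e-03, -4.91280806e+01, -4.02605440e-01, -3.12526560e+01,
       -6.36624824e-02,  4.37430537e-02,  1.66849409e-04]), 'position': array([ 0.28927786, -0.58143525,  0.2083598 ]), 'tool_rot': array([ 0.86364858,  1.39467547, -0.86215252]), 'ft_force': array([ 1.39844765, -0.09356294, -0.58151287]), 'torque': array([-0.04857247, -0.03809252, -0.01669987]), 'grip_width': 1.000734256018176}
{'intrinsics': array([[454.47391519,   0.        , 261.80883926],
       [  0.        , 454.47391519, 185.7068067 ],
       [  0.        ,   0.        ,   1.        ]]), 'world_from_camera': array([[ 5.47978404e-04,  9.91764516e-01, -1.28073591e-01,
         3.58433372e-01],
       [-9.99801299e-01,  3.09540557e-03,  1.96921463e-02,
         9.74050429e-03],
       [ 1.99264116e-02,  1.28037352e-01,  9.91569148e-01,

[... 370 characters left out ...]
  [-0.40783464, -0.31587695,  0.85667535,  0.93209534],
       [ 0.01803442,  0.93528095,  0.35344633,  0.44660495],
       [ 0.        ,  0.        ,  0.        ,  1.        ]])}
{'intrinsics': array([[290.37879502,   0.        , 254.5645777 ],
       [  0.        , 290.37879502, 187.89675515],
       [  0.        ,   0.        ,   1.        ]]), 'mount': array([[ 2.44110498e-05,  3.01459371e-01, -9.53479023e-01,
        -1.75148098e-01],
       [-3.58650971e-04,  9.53478965e-01,  3.01459343e-01,
         8.21436960e-02],
       [ 9.99999935e-01,  3.34607238e-04,  1.31394119e-04,
        -6.19110712e-04],
       [ 0.00000000e+00,  0.00000000e+00,  0.00000000e+00,
         1.00000000e+00]])}
```

View pics/top0.png

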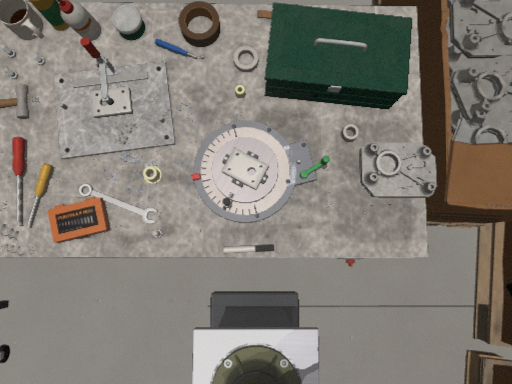

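View pics/side0.png

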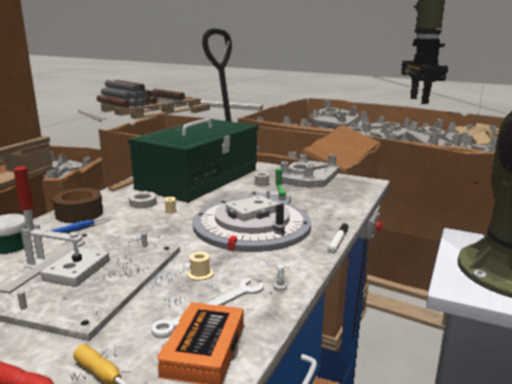

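```bash
cat > h.py <<'E'
import numpy as np,cv2
from bench import *
def ray(n,u,v,z):
    c=camera_info(n);K=c["intrinsics"];T=c["world_from_camera"]
    return rayT(K,T,u,v,z)
def rayT(K,T,u,v,z):
    d=T[:3,:3]@np.array([(u-K[0,2])/K[0,0],-(v-K[1,2])/K[1,1],-1])
    o=T[:3,3];return o+d*(z-o[2])/d[2]
def proj(K,T,p):
    q=T[:3,:3].T@(np.asarray(p)-T[:3,3]);return K[0,0]*q[0]/-q[2]+K[0,2],K[1,1]*-q[1]/-q[2]+K[1,2]
E
python3 - <<'E'
import cv2,numpy as np
for n,(a,b,c,d) in {"top":(60,270,130,400),"side":(150,300,140,340)}.items():
    p=np.load(f"{n}0.npz")["p"][a:b,c:d]
    f=800/p.shape[1]; f=min(f,600/p.shape[0])
    cv2.imwrite(f"pics/{n}0z.png",cv2.resize(p[:,:,::-1],None,fx=f,fy=f,interpolation=cv2.INTER_CUBIC)); print(f)
E
```

```text
2.857142857142857
4.0
```

View pics/top0z.png

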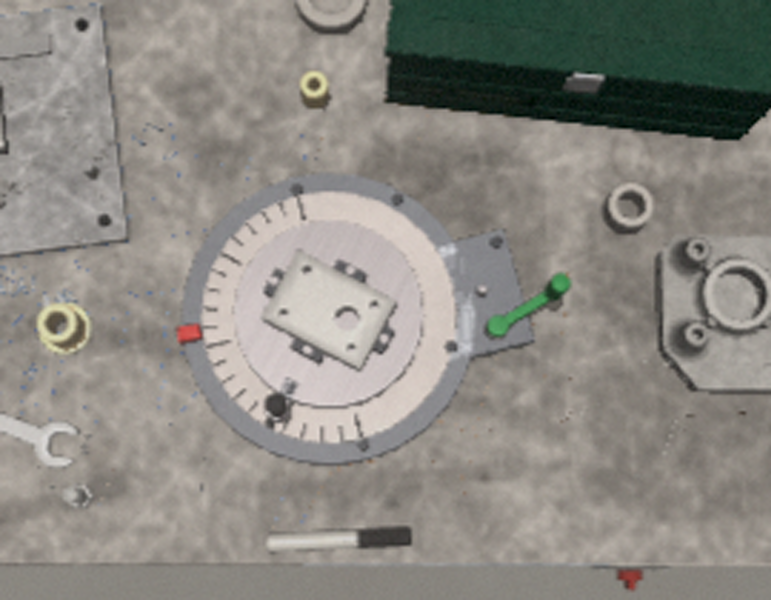

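View pics/side0z.png

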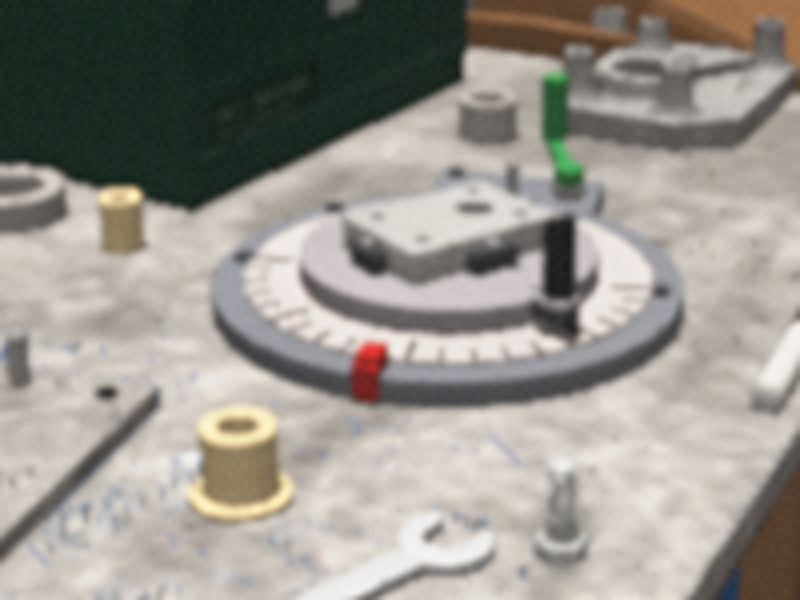

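```bash
cat > m1.py <<'E'
from h import *
def run(n="top",f="top0.npz"):
    D=np.load(f);p=D["p"];d=D["d"];c=camera_info(n);K=c["intrinsics"];T=c["world_from_camera"]
    v,u=np.mgrid[:384,:512]
    P=np.stack([(u-K[0,2])/K[0,0]*d,-(v-K[1,2])/K[1,1]*d,-d],-1)@T[:3,:3].T+T[:3,3]
    return p,d,P,K,T
E
python3 - <<'E'
from m1 import *
p,d,P,K,T=run()
z=P[...,2]
from scipy.optimize import least_squares
print("bench z",np.median(z[240:250,150:300]), "ring z", z[170,228],z[150,245],z[180,270], z[170,197], "nan",(d==0).mean())
def circ(mask,zz,name):
    cs,_=cv2.findContours(mask.astype(np.uint8),cv2.RETR_EXTERNAL,cv2.CHAIN_APPROX_NONE)
    c=max(cs,key=cv2.contourArea)[:,0]
    q=np.array([rayT(K,T,a,b,zz)[:2] for a,b in c])
    f=least_squares(lambda s:np.hypot(q[:,0]-s[0],q[:,1]-s[1])-s[2],[.49,.04,.1],loss="soft_l1",f_scale=.002)
    print(name,f.x,len(q))
roi=np.zeros_like(d,bool);roi[115:230,185:300]=1
circ((z>.025)&roi,.034,"ring depth")
circ((z>.009)&roi,.016,"base depth")
hsv=cv2.cvtColor(p,cv2.COLOR_RGB2HSV).astype(int);H,S,V=hsv[...,0],hsv[...,1],hsv[...,2]
def cen(m,zz,name):
    m=cv2.morphologyEx(m.astype(np.uint8),cv2.MORPH_OPEN,np.ones((1,1)))
    n,l,s,cc=cv2.connectedComponentsWithStats(m)
    for i in range(1,n):
        if s[i,4]>8: print(name,s[i],cc[i],rayT(K,T,*cc[i],zz))
cen(((H<8)|(H>172))&(S>150)&(V>90)&roi,.024,"flag")
r2=np.zeros_like(roi);r2[140:190,290:340]=1
cen((H>45)&(H<85)&(S>120)&(V>60)&r2,.07,"green")
cen((V<70)&roi,.08,"black")
for nm,(a,b) in dict(brass=(152,174),steel=(350,131),bolt=(157,233)).items(): print(nm,rayT(K,T,a,b,.03),z[b-6:b+7,a-6:a+7].max())
print("flag z",z[170:184,190:202].max(),"post z",z[195:210,220:236].max())
E
```

```text
bench z 0.000907800328260322 ring z 0.02928664528259728 0.033948028304585876 0.03628191953410753 0.01670688714660029 nan 0.003992716471354167
ring depth [0.55082228 0.0316655  0.08482856] 203
base depth [0.55172865 0.02992549 0.13492787] 306
flag [193 174   7   5  24] [195.625 176.125] [0.53402751 0.15829223 0.024     ]
green [323 157   6   6  27] [325.55555556 159.25925926] [ 0.57123545 -0.17316066  0.07      ]
green [303 163  19  13  58] [311.5        169.10344828] [ 0.54597263 -0.13732716  0.07      ]
black [225 199   5   7  19] [227.21052632 202.10526316] [0.46139044 0.07258761 0.08      ]
brass [0.53826708 0.26979561 0.03      ] 1.193544824984095
steel [ 0.65469278 -0.24555516  0.03      ] 1.193544824984095
bolt [0.38695215 0.25242877 0.03      ] 1.193544824984095
flag z 0.03255231562766148 post z 0.08865798709708139
```

Run:
```python
from h import *
from scipy.spatial.transform import Rotation as R
s=get_state();print(R.from_rotvec(s["tool_rot"]).as_matrix().round(3))
```

```text
[[-0.001  0.895  0.446]
 [ 0.001  0.446 -0.895]
 [-1.    -0.    -0.002]]
```

Emit:
jog_arm(targets=[[0, 0, 0, 0, 5, -3, 0], [0, 0, 0, 0, 5, -3, 0], [0, 0, 0, 0, 5, -3, 0], [0, 0, 0, 0, 5, -3, 0], [0, 0, 0, 0, 5, -3, 0], [0, 0, 0, 0, 2, -5, 0], [0, 0, 0, 0, 2, -5, 0], [0, 0, 0, 0, 2, -5, 0], [0, 0, 0, 0, 2, -5, 0], [0, 0, 0, 0, 1, -3, 0]], squeeze=5)

```text
time: 1.35
position: [0.4242, -0.0873, 0.2092]
tool_rot: [0.86, 1.394, -0.861]
ft_force: [-0.1, -0.8, -0.2]
grip_width: 0.019
```

Emit:
jog_arm(targets=[[0, 0, 0, 0, 2, -3, 0], [0, 0, 0, 0, 2, -3, 0], [0, 0, 0, 0, 2, -3, 0], [0, 0, 0, 0, 0.9, -0.85, 0], [-9.6, 0, 0, 0, 0, 0, 0], [-9.6, 0, 0, 0, 0, 0, 0], [-9.6, 0, 0, 0, 0, 0, 0], [-9.6, 0, 0, 0, 0, 0, 0], [0, 0, 0, 0, 0, 0, 0], [0, 0, 0, 0, 0, 0, 0]])

```text
time: 2.6
position: [0.4425, 0.0281, 0.2093]
tool_rot: [0.347, 1.543, -0.347]
ft_force: [0.4, -0.5, -0.6]
grip_width: 0.005
```

```bash
cat >> h.py <<'E'
from scipy.spatial.transform import Rotation as R
def wristT(s):
    T=np.eye(4);T[:3,:3]=R.from_rotvec(s["tool_rot"]).as_matrix();T[:3,3]=s["position"]
    c=camera_info("wrist");return c["intrinsics"],T@c["mount"]
def snap(n,tag):
    s=get_state();p,d=get_image(n)
    K,T=wristT(s) if n=="wrist" else (camera_info(n)["intrinsics"],camera_info(n)["world_from_camera"])
    np.savez(f"{tag}.npz",p=p,d=d,K=K,T=T);cv2.imwrite(f"pics/{tag}.png",cv2.resize(p[:,:,::-1],(768,576)));return p,d,K,T
E
python3 -c "
from h import *
s=get_state();print(s['time'],s['position'],s['ft_force'],s['grip_width'],s['joint_positions']);snap('wrist','w1')"
```

```text
2.6 [0.44251854 0.02813722 0.20929227] [ 0.39959804 -0.51402798 -0.64859773] 0.005488281605421514 [ 0.49383779 -0.11669181 -0.56679961  1.91333748 -0.06428227  1.32763817
 -0.49661818]
```

View pics/w1.png

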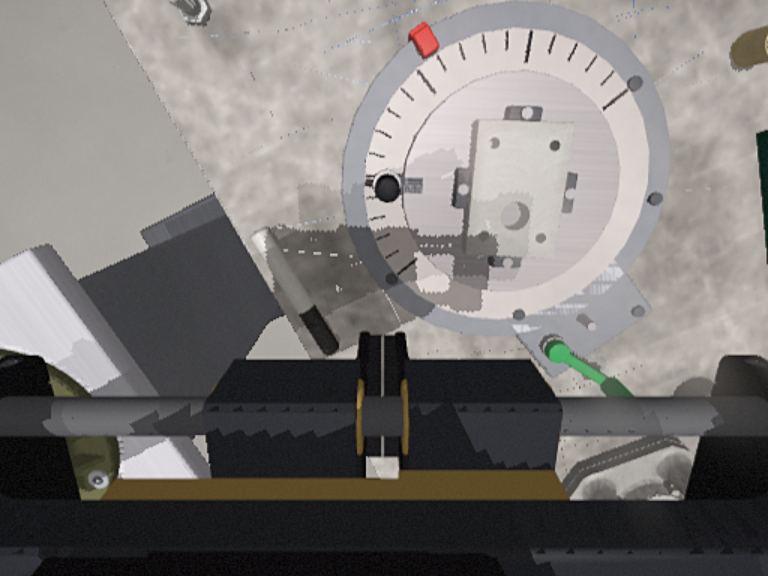

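```bash
cat > m2.py <<'E'
from h import *
from scipy.optimize import least_squares
def meas(f,c0=None):
    D=np.load(f);p,K,T=D["p"],D["K"],D["T"]
    hsv=cv2.cvtColor(p,cv2.COLOR_RGB2HSV).astype(int);H,S,V=[hsv[...,i] for i in range(3)]
    m=(((H<8)|(H>172))&(S>150)&(V>90)).astype(np.uint8)
    n,l,s,cc=cv2.connectedComponentsWithStats(m)
    best=None
    for i in range(1,n):
        q=rayT(K,T,*cc[i],.022)
        if s[i,4]>20 and abs(np.hypot(*(q[:2]-[.551,.031]))-.125)<.02: print("flag",s[i],cc[i],q); best=q
    m=((V<60)).astype(np.uint8)
    n,l,s,cc=cv2.connectedComponentsWithStats(m)
    for i in range(1,n):
        q=rayT(K,T,*cc[i],.082)
        if s[i,4]>20 and abs(np.hypot(*(q[:2]-[.551,.031]))-.098)<.02: print("post",s[i],cc[i],q)
    m=((H>40)&(H<85)&(S>110)&(V>50)).astype(np.uint8)
    n,l,s,cc=cv2.connectedComponentsWithStats(m)
    for i in range(1,n):
        if s[i,4]>30: print("green",s[i],cc[i],rayT(K,T,*cc[i],.03))
    return p,K,T
if __name__=="__main__":
    import sys; p,K,T=meas(sys.argv[1])
    g=cv2.cvtColor(p,cv2.COLOR_RGB2GRAY)
    # white scale plate mask -> outer circle (z .018); 
    pts=[]
    c=np.array([.551,.031])
    # radial edge search for base outer edge & ring edge
    for nm,zz,r0,w in (("scale",.018,.117,.01),("ring",.034,.086,.008)):
        q=[]
        for a in np.arange(0,360,4):
            u=np.array([np.cos(np.radians(a)),np.sin(np.radians(a))])
            rr=np.arange(r0-w,r0+w,.0004)
            uv=np.array([proj(K,T,[*(c+u*r),zz]) for r in rr],np.float32)
            if uv[:,0].min()<2 or uv[:,0].max()>509 or uv[:,1].min()<2 or uv[:,1].max()>235: continue
            val=cv2.remap(g.astype(np.float32),uv[:,:1],uv[:,1:],cv2.INTER_LINEAR).ravel()
            gr=np.abs(np.gradient(cv2.GaussianBlur(val[:,None],(1,9),0).ravel()))
            q.append(c+u*rr[gr.argmax()])
        q=np.array(q)
        f=least_squares(lambda s:np.hypot(q[:,0]-s[0],q[:,1]-s[1])-s[2],[.551,.031,r0],loss="soft_l1",f_scale=.001)
        print(nm,f.x,len(q),np.median(abs(f.fun)))
E
python3 m2.py w1.npz
python3 - <<'E'
from h import *
D=np.load("w1.npz");K,T=D["K"],D["T"]
for nm,u,v,z in [("pivot",553,351,.03),("t0",427,80,.018),("t-45",527,46,.018),("t-90",615,98,.018),("t+90",403,270,.018),("bolt",197,10,.03)]:
    q=rayT(K,T,u/1.5,v/1.5,z); e=q[:2]-[.551,.031]; print(nm,q,np.hypot(*e),np.degrees(np.arctan2(e[1],e[0])))
p=D["p"][0:260,200:450];cv2.imwrite("pics/w1z.png",cv2.resize(p[:,:,::-1],None,fx=2.3,fy=2.3,interpolation=cv2.INTER_CUBIC))
E
```

```text
flag [273  15  20  23 231] [282.45021645  24.93939394] [0.53707183 0.15833564 0.022     ]
post [350  21   5  20  28] [352.25        30.46428571] [0.58407719 0.11715484 0.082     ]
post [250 116  17  19 224] [257.73214286 125.52232143] [0.46744271 0.07612371 0.082     ]
post [265 172  13  11  22] [270.95454545 177.40909091] [0.45693999 0.02020488 0.082     ]
post [257 182   8   8  48] [260.5        185.45833333] [0.44289321 0.01679731 0.082     ]
green [363 227  41  29 336] [380.70833333 240.4375    ] [ 0.55146813 -0.13866526  0.03      ]
scale [0.55426427 0.02969848 0.11627785] 90 0.00046046223335159675
ring [0.55360998 0.03010951 0.08553529] 90 0.00028956275362079786
pivot [ 0.53980167 -0.12246672  0.03      ] 0.15387474457724698 -94.17342633864229
t0 [0.52830647 0.13110601 0.018     ] 0.10264604138912617 102.77278752019649
t-45 [0.60572237 0.12032431 0.018     ] 0.10475385029741059 58.50729246548768
t-90 [0.65534459 0.05669665 0.018     ] 0.1074621430282902 13.834775396127712
t+90 [0.44851513 0.00068107 0.018     ] 0.1068755674524844 -163.5197773570457
bolt [0.39673332 0.24230662 0.03      ] 0.26162701676096956 126.13171551512768
```

View pics/w1z.png

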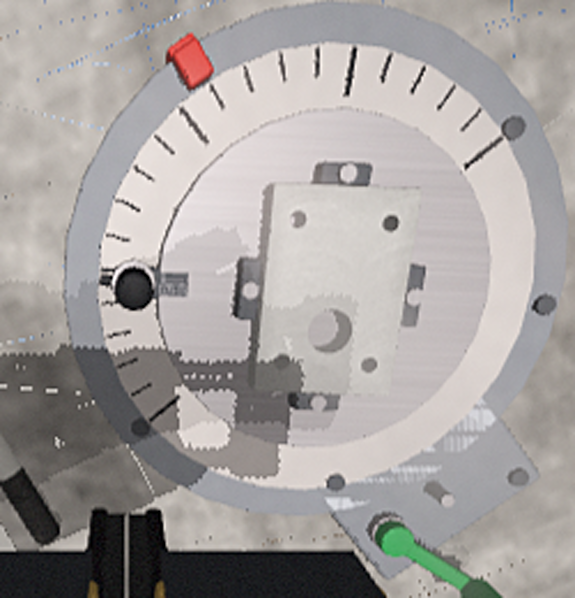

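Emit:
jog_arm(targets=[[2.9, 0, 0, 0, 1.85, -0.1, 0], [0, 0, 0, 2.8, 0, 0, 0], [0, 0, 0, 2.8, 0, 0, 0], [0, 0, 0, 2.8, 0, 0, 0], [0, 0, 0, 2.8, 0, 0, 0], [0, 0, 0, 1.9, 0, 0, 0], [0, 0, 0, 1.0, 0, 0, 0], [0, 0, 0, 0, 0, 0, 0]])

```text
time: 3.65
position: [0.4492, 0.0458, 0.0681]
tool_rot: [0.384, 1.537, -0.384]
ft_force: [0.5, -0.7, 0.4]
grip_width: 0.009
```

```bash
python3 -c "
from h import *
s=get_state();print(s['time'],s['position'],R.from_rotvec(s['tool_rot']).as_matrix().round(3));snap('wrist','w2')"
```

```text
3.65 [0.44919161 0.04578553 0.0681214 ] [[-0.001  0.471  0.882]
 [ 0.     0.882 -0.471]
 [-1.    -0.    -0.001]]
```

View pics/w2.png

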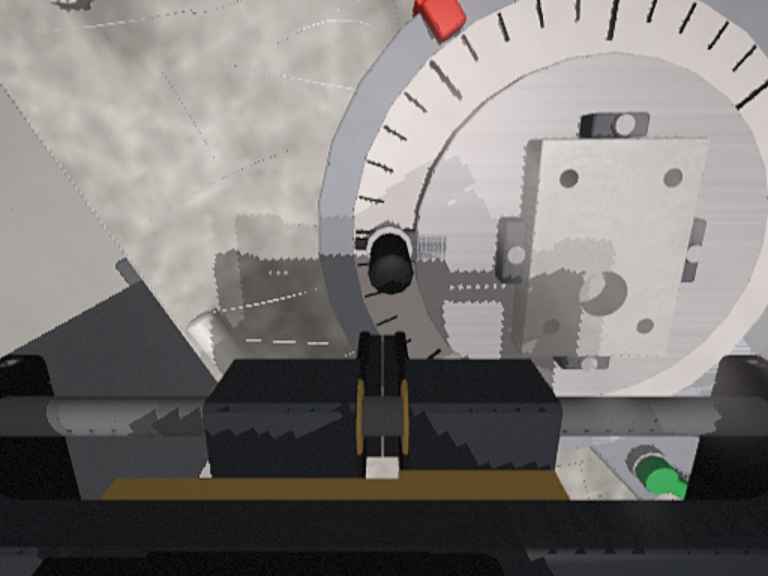

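Emit:
jog_arm(targets=[[0, 0, 0, 0, 0.4, 0, 0], [0, 0, 0, 0, 0.4, 0, 0], [0, 0, 0, 0, 0.3, 0, 0], [0, 0, 0, 0, 0.2, 0, 0], [0, 0, 0, 0, 0.2, 0, 0], [0, 0, 0, 0, 0.1, 0, 0], [0, 0, 0, 0, 0, 0, 0]])

```text
time: 4.58
position: [0.4568, 0.0598, 0.0683]
tool_rot: [0.383, 1.537, -0.384]
ft_force: [0.2, -0.6, -0.0]
grip_width: 0.004
```

Advanced 16 mm without contact yet; I start the slow arc rows.

Emit:
jog_arm(targets=[[0, 0, 0, 0, 0.15, 0, 0], [0, 0, 0, 0, 0.15, 0, 0], [0, 0, 0, 0, 0.15, 0, 0], [0, 0, 0, 0, 0.15, 0, 0], [1, 0, 0, 0, 0.17, -0.03, 0], [1, 0, 0, 0, 0.17, -0.03, 0]])

```text
time: 5.32
position: [0.4609, 0.0686, 0.0684]
tool_rot: [0.412, 1.531, -0.412]
ft_force: [-2.6, -3.8, 3.2]
grip_width: 0.005
```

Emit:
jog_arm(targets=[[1.5, 0, 0, 0, 0.26, -0.04, 0], [1.5, 0, 0, 0, 0.26, -0.04, 0], [1.5, 0, 0, 0, 0.26, -0.04, 0], [1.5, 0, 0, 0, 0.26, -0.04, 0], [1.5, 0, 0, 0, 0.26, -0.04, 0], [1.5, 0, 0, 0, 0.26, -0.04, 0], [1.5, 0, 0, 0, 0.26, -0.04, 0], [1.5, 0, 0, 0, 0.26, -0.04, 0]])

```text
time: 6.32
position: [0.4705, 0.0873, 0.0684]
tool_rot: [0.575, 1.493, -0.575]
ft_force: [-0.8, -4.0, 2.8]
grip_width: 0.003
```

```bash
cat > st.py <<'E'
from h import *
import sys
s=get_state();p=s['position'];M=R.from_rotvec(s['tool_rot']).as_matrix()
e=p[:2]-[.553,.030];print(s['time'],p,"yaw",np.degrees(np.arctan2(M[1,1],M[0,1])),"r,ang",np.hypot(*e),np.degrees(np.arctan2(e[1],e[0])),s['ft_force'])
for n in sys.argv[2:]: snap(n,n[0]+sys.argv[1])
E
python3 st.py 3 wrist top; python3 m2.py w3.npz
```

```text
6.325 [0.47054691 0.08732579 0.0684457 ] yaw 47.85167511751177 r,ang 0.10042289762439066 145.19091279960222 [-0.81283636 -3.98873133  2.78732167]
flag [243  59  33  34 570] [258.58421053  75.98947368] [0.53646217 0.15730568 0.022     ]
post [391  27   3  20  30] [391.8  36.7] [0.59518246 0.12395298 0.082     ]
post [414  28   6  19  30] [416.5         35.73333333] [0.60459455 0.11601577 0.082     ]
post [365  31   6  33  86] [367.6627907   46.95348837] [0.58348748 0.1282421  0.082     ]
post [435  33   9  19  35] [439.22857143  42.05714286] [0.61151164 0.10588388 0.082     ]
post [341  39   5  18  23] [343.08695652  47.52173913] [0.57411343 0.13637996 0.082     ]
post [483  40   9  16  37] [486.27027027  47.13513514] [0.62792379 0.08787996 0.082     ]
post [455  42  12  18  33] [460.48484848  50.87878788] [0.61736604 0.09511003 0.082     ]
post [463  56  23  28  88] [474.34090909  69.14772727] [0.61825334 0.08268043 0.082     ]
post [261 105  24  17  54] [273.24074074 113.25925926] [0.52669794 0.13577223 0.082     ]
post [238 171  17   8  39] [247.76923077 173.30769231] [0.49386863 0.12035921 0.082     ]
post [237 179  10   8  67] [241.19402985 182.37313433] [0.48736793 0.11892143 0.082     ]
scale [0.55407029 0.02938122 0.11659214] 38 0.000305400482871164
ring [0.55223604 0.03051211 0.0866664 ] 51 0.00027286791152379697
```

View pics/w3.png

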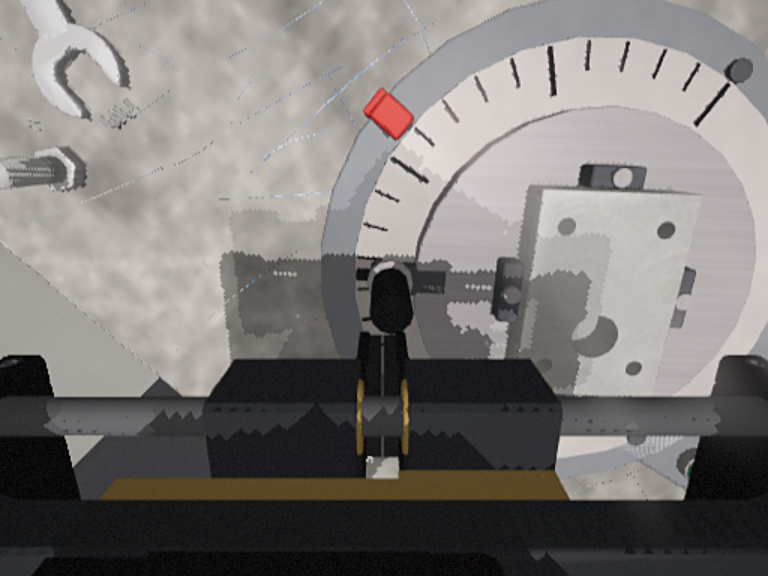

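Run:
```python
from h import *
D=np.load("w3.npz");K,T=D["K"],D["T"]
for u,v,z in [(362,274,.026),(430,282,.036),(390,315,.082),(392,295,.082)]:
    q=rayT(K,T,u/1.5,v/1.5,z); e=q[:2]-[.5540,.0297]; print(q,np.hypot(*e),np.degrees(np.arctan2(e[1],e[0])))
p=D["p"][150:260,200:330];cv2.imwrite("pics/w3z.png",cv2.resize(p[:,:,::-1],None,fx=5,fy=5,interpolation=cv2.INTER_CUBIC))
```

```text
[0.47418899 0.10822583 0.026     ] 0.11196473744823505 135.4650440578436
[0.49888488 0.08423056 0.036     ] 0.07753231112005993 135.3054607153069
[0.48396405 0.09876652 0.082     ] 0.09836268686153447 135.39930057913676
[0.49017906 0.10452882 0.082     ] 0.09834868999862487 130.46061301293398
```

View pics/w3z.png

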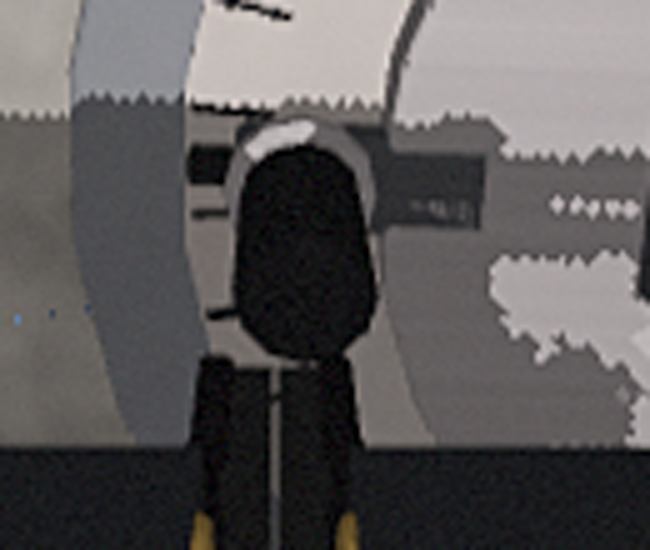

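Emit:
jog_arm(targets=[[1.5, 0, 0, 0, 0.26, -0.04, 0], [1.5, 0, 0, 0, 0.26, -0.04, 0], [1.5, 0, 0, 0, 0.26, -0.04, 0], [1.5, 0, 0, 0, 0.26, -0.04, 0], [1.5, 0, 0, 0, 0.26, -0.04, 0], [1.5, 0, 0, 0, 0.26, -0.04, 0], [1.5, 0, 0, 0, 0.26, -0.04, 0], [1.5, 0, 0, 0, 0.26, -0.04, 0], [1.5, 0, 0, 0, 0.26, -0.04, 0], [1.5, 0, 0, 0, 0.26, -0.04, 0]])

```text
time: 7.68
position: [0.4874, 0.1071, 0.0685]
tool_rot: [0.777, 1.427, -0.778]
ft_force: [-1.7, -4.0, 2.4]
grip_width: 0.002
```

```bash
python3 st.py 4
```

```text
7.675 [0.48742235 0.10705099 0.06846355] yaw 32.84043263963559 r,ang 0.10117946099448195 130.40091266291986 [-1.65810542 -4.00301685  2.43476831]
```

Emit:
jog_arm(targets=[[1.5, 0, 0, 0, 0.26, -0.04, 0], [1.5, 0, 0, 0, 0.26, -0.04, 0], [1.5, 0, 0, 0, 0.26, -0.04, 0], [1.5, 0, 0, 0, 0.26, -0.04, 0], [1.5, 0, 0, 0, 0.26, -0.04, 0], [1.5, 0, 0, 0, 0.26, -0.04, 0], [1.5, 0, 0, 0, 0.26, -0.04, 0], [1.5, 0, 0, 0, 0.26, -0.04, 0], [1.5, 0, 0, 0, 0.26, -0.04, 0], [1.5, 0, 0, 0, 0.26, -0.04, 0]])

```text
time: 8.93
position: [0.5086, 0.1218, 0.0684]
tool_rot: [0.976, 1.341, -0.978]
ft_force: [-2.6, -5.3, 3.7]
grip_width: 0.007
```

```bash
python3 st.py 5 wrist; python3 m2.py w5.npz | grep -v post
```

```text
8.925 [0.50855937 0.12183503 0.06839134] yaw 17.82782844821601 r,ang 0.10202275189122931 115.8231779197611 [-2.6121398  -5.33806812  3.67294462]
flag [209 143  29  26 522] [222.56321839 156.04022989] [0.53685762 0.15738101 0.022     ]
scale [0.5549291  0.02986399 0.11574206] 38 0.0003761134093894225
ring [0.5527479  0.03129985 0.08677039] 48 0.000187754435702972
```

View pics/w5.png

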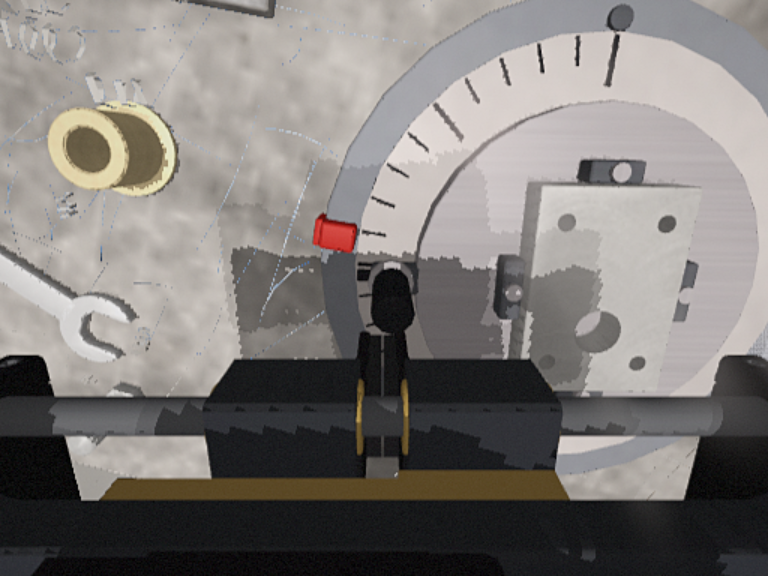

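```bash
cat > pf.py <<'E'
from h import *
import sys
D=np.load(sys.argv[1]);K,T=D["K"],D["T"]
C=[.5540,.0300];P=[]
for nm,i,z in (("ptr",2,.026),("flag",4,.028)):
    q=rayT(K,T,float(sys.argv[i])/1.5,float(sys.argv[i+1])/1.5,z);e=q[:2]-C;P.append(q);print(nm,q.round(4),np.hypot(*e).round(4),np.degrees(np.arctan2(e[1],e[0])).round(2))
print(np.hypot(*(P[0]-P[1])[:2]))
E
python3 pf.py w5.npz 360 272 355 237; python3 -c "
from h import *
p=np.load('w5.npz')['p'][130:220,200:300];cv2.imwrite('pics/w5z.png',cv2.resize(p[:,:,::-1],None,fx=6,fy=6,interpolation=cv2.INTER_CUBIC))"
```

```text
ptr [0.5227 0.1388 0.026 ] 0.1132 106.07
flag [0.54   0.1466 0.028 ] 0.1174 96.84
0.019026838121354594
```

View pics/w5z.png

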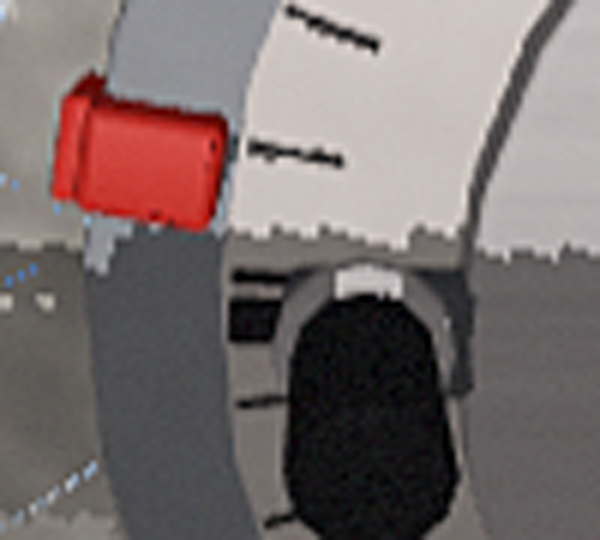

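Emit:
jog_arm(targets=[[1.5, 0, 0, 0, 0.26, -0.04, 0], [1.5, 0, 0, 0, 0.26, -0.04, 0], [1.5, 0, 0, 0, 0.26, -0.04, 0], [1.5, 0, 0, 0, 0.26, -0.04, 0], [1.5, 0, 0, 0, 0.26, -0.04, 0], [1, 0, 0, 0, 0.17, -0.03, 0], [0, 0, 0, 0, 0, 0, 0]])

```text
time: 9.85
position: [0.5222, 0.1279, 0.0684]
tool_rot: [1.087, 1.282, -1.089]
ft_force: [-2.3, -4.7, 3.9]
grip_width: 0.01
```

```bash
python3 st.py 6 wrist; python3 -c "
from h import *
p=np.load('w6.npz')['p'][130:220,200:300];cv2.imwrite('pics/w6z.png',cv2.resize(p[:,:,::-1],None,fx=6,fy=6,interpolation=cv2.INTER_CUBIC))"
```

```text
9.85 [0.52215529 0.1279332  0.0684024 ] yaw 9.374583526509467 r,ang 0.10267574143888486 107.48216831341313 [-2.31513787 -4.70312368  3.90019578]
```

View pics/w6z.png

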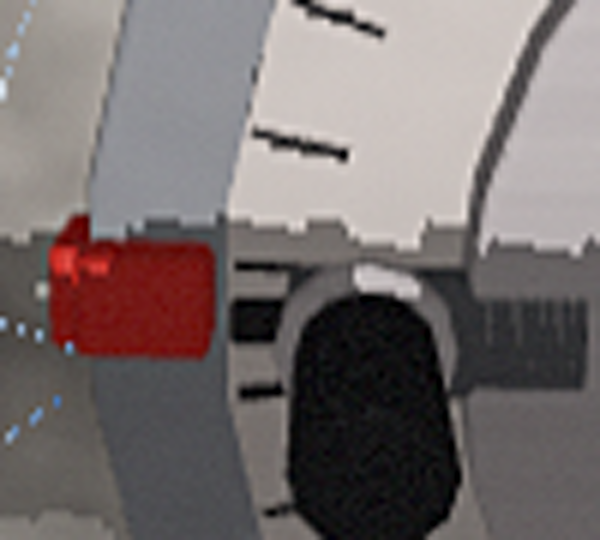

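Emit:
jog_arm(targets=[[0.6, 0, 0, 0, 0.1, 0, 0], [0.6, 0, 0, 0, 0.1, 0, 0], [0, 0, 0, 0, 0, 0, 0], [0, 0, 0, 0, 0, 0, 0], [0, 0, 0, 0, -0.3, 0, 0], [0, 0, 0, 0, -1.0, 0, 0], [0, 0, 0, 0, -1.5, 0, 0], [0, 0, 0, 0, 0, 0, 0]])

```text
time: 10.9
position: [0.495, 0.1248, 0.0682]
tool_rot: [1.101, 1.274, -1.103]
ft_force: [1.1, -0.2, -0.4]
grip_width: 0.004
```

```bash
python3 st.py 7 wrist; python3 -c "
from h import *
p=np.load('w7.npz')['p'][100:220,180:310];cv2.imwrite('pics/w7z.png',cv2.resize(p[:,:,::-1],None,fx=5,fy=5,interpolation=cv2.INTER_CUBIC))"
```

```text
10.9 [0.49500875 0.12480399 0.06820143] yaw 8.300507236067222 r,ang 0.11113406800106425 121.45397004256361 [ 1.09802403 -0.1771368  -0.43534373]
```

View pics/w7z.png

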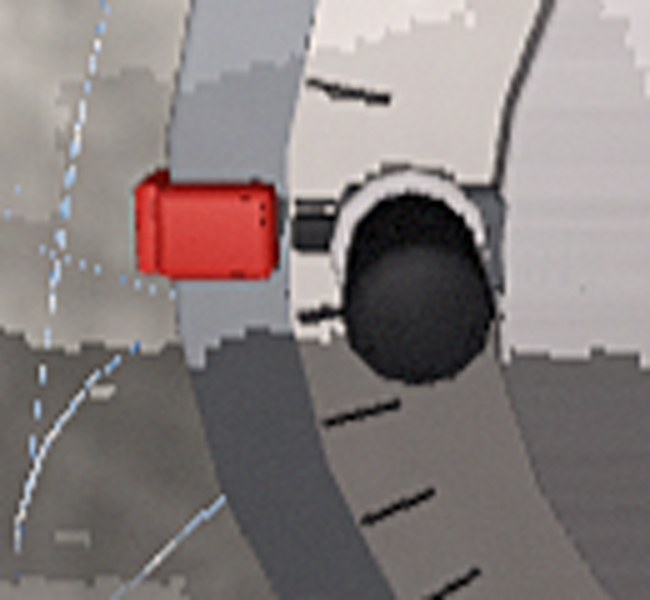

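Emit:
jog_arm(targets=[[0, 0, 0, -3, 0, 0, 0], [0, 0, 0, -4, 0, 0, 0], [0, 0, 0, -4, 0, 0, 0], [0, 0, 0, -3, 0, 0, 0], [0, 0, 0, 0, 0, 5, 0], [0, 0, 0, 0, 0, 6, 0], [0, 0, 0, 0, 0, 6, 0], [0, 0, 0, 0, 0, 6, 0], [0, 0, 0, 0, 0, 6, 0], [0, 0, 0, 0, -0.4, 3.2, 0]])

```text
time: 12.2
position: [0.5388, -0.199, 0.2082]
tool_rot: [1.105, 1.271, -1.106]
ft_force: [1.3, 0.6, 0.2]
grip_width: 0.003
```

Emit:
jog_arm(targets=[[-7.3, 0, 0, 0, 0, 0, 0], [-7.3, 0, 0, 0, 0, 0, 0], [-7.3, 0, 0, 0, 0, 0, 0], [0, 0, 0, 0, 0, 0, 0], [0, 0, 0, 0, 0, 0, 0]])

```text
time: 12.82
position: [0.539, -0.1946, 0.2084]
tool_rot: [0.815, 1.412, -0.815]
ft_force: [-0.1, 0.2, -1.0]
grip_width: 0.003
```

```bash
python3 st.py 8 wrist top; python3 m2.py w8.npz|grep -v post
```

```text
12.825 [ 0.53904763 -0.19461723  0.20843811] yaw 30.04146135358044 r,ang 0.22505014243992333 -93.55442845324876 [-0.13468462  0.16677949 -1.04933993]
green [351   0  31  28  69] [365.33333333  12.15942029] [ 0.74356591 -0.2127713   0.03      ]
green [ 448    0   64   65 2001] [490.17341329  21.33533233] [ 0.80403647 -0.33487357  0.03      ]
green [197 126  67  19 735] [231.67210884 133.91564626] [ 0.55838832 -0.1507327   0.03      ]
scale [0.55390437 0.02989033 0.11634272] 46 0.00022935552580798796
ring [0.55549472 0.02848275 0.08697654] 52 0.0006549365422190007
```

View pics/w8.png

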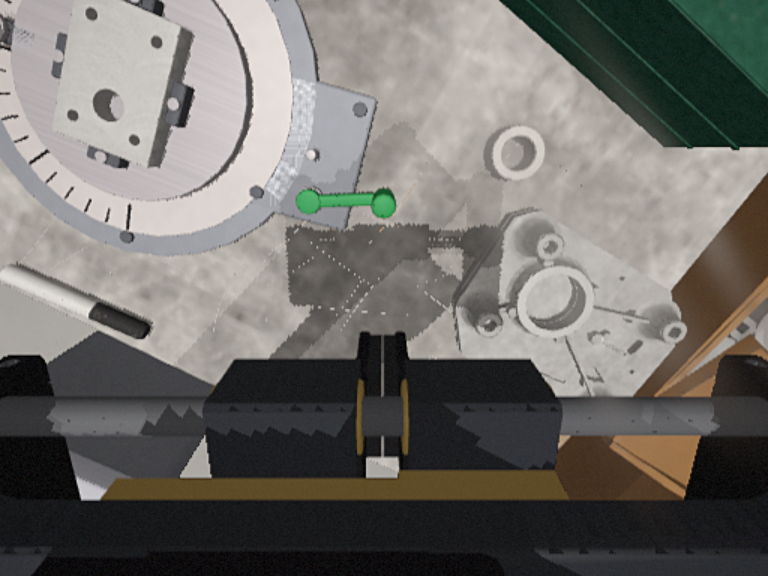

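View pics/t8.png

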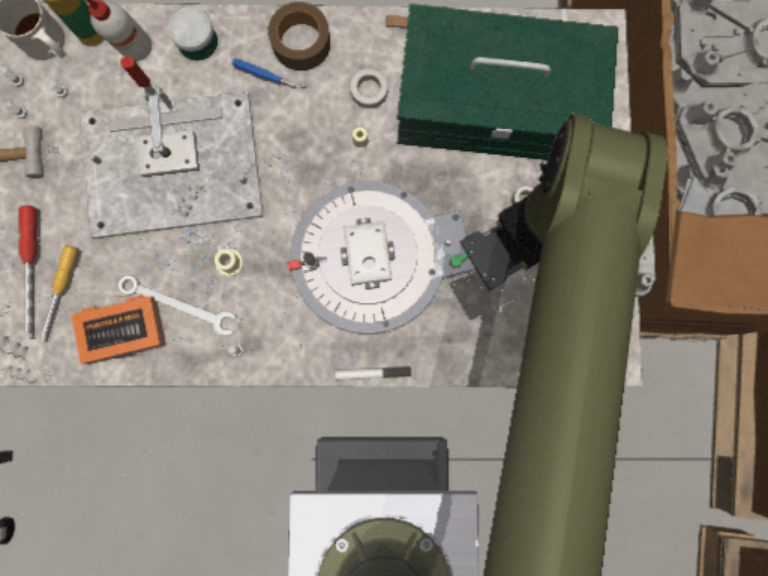

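Run:
```python
from h import *
D=np.load("w8.npz");K,T=D["K"],D["T"]
for nm,u,v,z in (("post",383,206,.078),("post",383,201,.06),("piv",308,202,.035),("bush",517,152,.03)):
    q=rayT(K,T,u/1.5,v/1.5,z);e=q[:2]-[.5417,-.1229];print(nm,q,np.hypot(*e),np.degrees(np.arctan2(e[1],e[0])))
D=np.load("t8.npz");K,T,d=D["K"],D["T"],D["d"]
print(camera_info("top")["world_from_camera"][2,3]-d[60:80,330:350].mean())
```

```text
post [ 0.57464613 -0.17415585  0.078     ] 0.06093118579809954 -57.26798544846534
post [ 0.57573994 -0.1735762   0.06      ] 0.061047473670297066 -56.11016897517051
piv [ 0.54265644 -0.12404821  0.035     ] 0.0014943746509224905 -50.206206524504054
bush [ 0.65743234 -0.24684852  0.03      ] 0.1695795084108767 -46.96331330807888
0.094786485102198
```

Emit:
jog_arm(targets=[[-3, 0, 0, 0, 0.6, 0.1, 0], [0, 0, 0, 3, 0, 0, 0], [0, 0, 0, 3, 0, 0, 0], [0, 0, 0, 3, 0, 0, 0], [0, 0, 0, 3, 0, 0, 0], [0, 0, 0, 1.5, 0, 0, 0], [0, 0, 0, 0.5, 0, 0, 0], [0, 0, 0, 0, 0, 0, 0]])

```text
time: 13.92
position: [0.5452, -0.1926, 0.0691]
tool_rot: [0.773, 1.428, -0.773]
ft_force: [-0.7, 0.2, 0.7]
grip_width: 0.007
```

Emit:
jog_arm(targets=[[0, 0, 0, 0, 0.4, 0, 0], [0, 0, 0, 0, 0.4, 0, 0], [0, 0, 0, 0, 0.3, 0, 0], [0, 0, 0, 0, 0.2, 0, 0], [0, 0, 0, 0, 0.15, 0, 0], [0, 0, 0, 0, 0.15, 0, 0]])

```text
time: 14.68
position: [0.558, -0.1837, 0.0684]
tool_rot: [0.773, 1.429, -0.773]
ft_force: [-0.2, -0.1, -0.6]
grip_width: 0.009
```

```bash
python3 st.py 9 wrist
```

```text
14.675 [ 0.5579955  -0.18374599  0.06839794] yaw 33.15223291256181 r,ang 0.21380436073216813 -88.66117398415219 [-0.22067221 -0.14407972 -0.63661722]
```

View pics/w9.png

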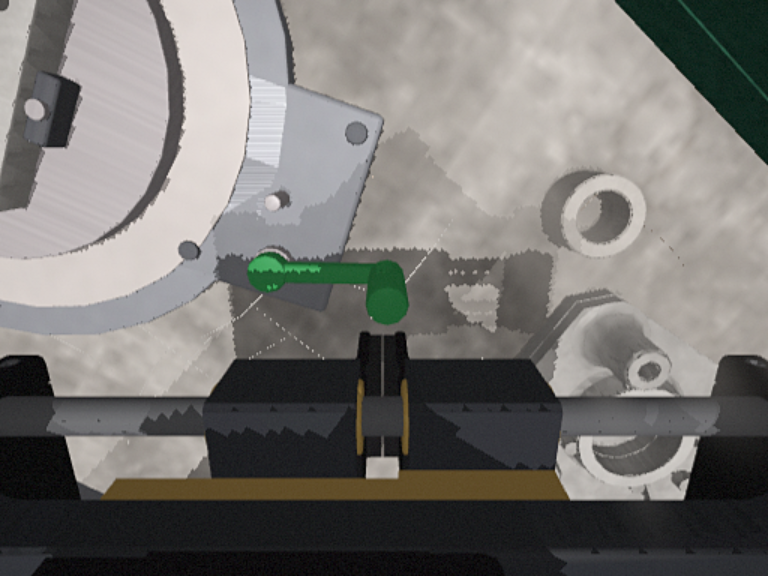

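Emit:
jog_arm(targets=[[0, 0, 0, 0, 0.15, 0, 0], [0, 0, 0, 0, 0.15, 0, 0], [0, 0, 0, 0, 0.15, 0, 0], [-2.5, 0, 0, 0, 0.26, 0.08, 0], [-2.5, 0, 0, 0, 0.26, 0.08, 0], [-2.5, 0, 0, 0, 0.26, 0.08, 0], [-2.5, 0, 0, 0, 0.26, 0.08, 0]])

```text
time: 15.6
position: [0.5722, -0.1775, 0.0685]
tool_rot: [0.638, 1.475, -0.638]
ft_force: [0.5, -0.6, -0.1]
grip_width: 0.004
```

Emit:
jog_arm(targets=[[-2.5, 0, 0, 0, 0.26, 0.08, 0], [-2.5, 0, 0, 0, 0.26, 0.08, 0], [-2.5, 0, 0, 0, 0.26, 0.08, 0], [-2.5, 0, 0, 0, 0.26, 0.08, 0], [-2.5, 0, 0, 0, 0.26, 0.08, 0], [-2.5, 0, 0, 0, 0.26, 0.08, 0], [-2.5, 0, 0, 0, 0.26, 0.08, 0], [-2.5, 0, 0, 0, 0.26, 0.08, 0]])

```text
time: 16.6
position: [0.5899, -0.1651, 0.0684]
tool_rot: [0.365, 1.54, -0.365]
ft_force: [-0.5, 0.1, 0.1]
grip_width: 0.007
```

```bash
python3 st.py 10 wrist
```

```text
16.6 [ 0.58988947 -0.16510183  0.06843825] yaw 63.32512450685847 r,ang 0.19855870239722356 -79.2930269931611 [-0.50045847  0.05043621  0.13400898]
```

View pics/w10.png

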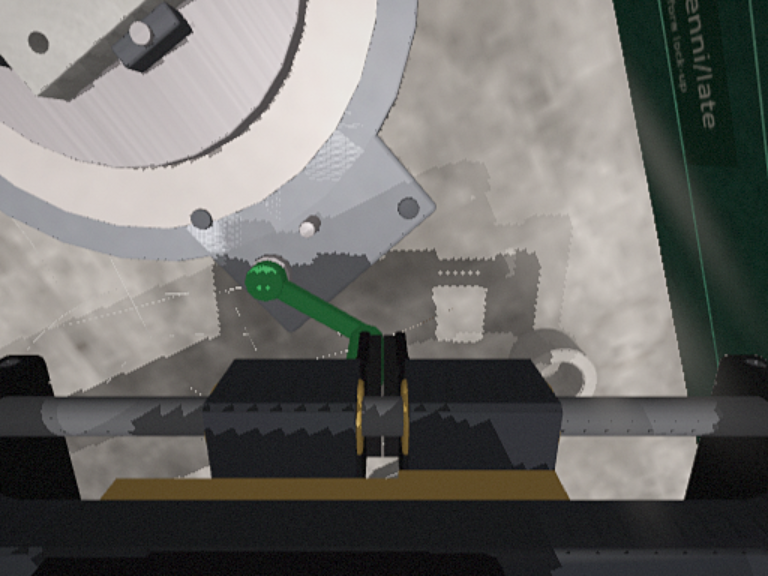

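Run:
```python
from h import *
D=np.load("w10.npz");K,T=D["K"],D["T"]
for u,v,z in ((265,280,.036),(350,325,.034),(310,303,.034)):
    q=rayT(K,T,u/1.5,v/1.5,z);e=q[:2]-[.542,-.1232];print(q,np.hypot(*e),np.degrees(np.arctan2(e[1],e[0])))
p=D["p"][150:330,150:350];cv2.imwrite("pics/w10z.png",cv2.resize(p[:,:,::-1],None,fx=4,fy=3.3,interpolation=cv2.INTER_CUBIC))
snap("side","s10")
p=np.load("s10.npz")["p"][100:290,180:400];cv2.imwrite("pics/s10z.png",cv2.resize(p[:,:,::-1],None,fx=3.1,fy=3.1,interpolation=cv2.INTER_CUBIC))
```

```text
[ 0.54483875 -0.12223806  0.036     ] 0.002997300938472915 18.719507093557915
[ 0.57082369 -0.16347514  0.034     ] 0.04952667671322011 -54.40985949188232
[ 0.55822861 -0.14348332  0.034     ] 0.02597653931241153 -51.336830828831616
```

View pics/w10z.png

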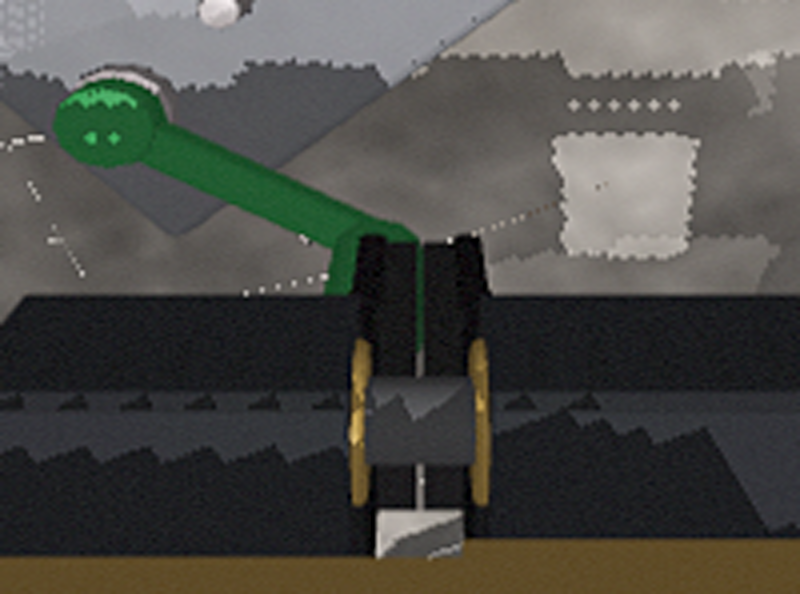

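View pics/s10z.png

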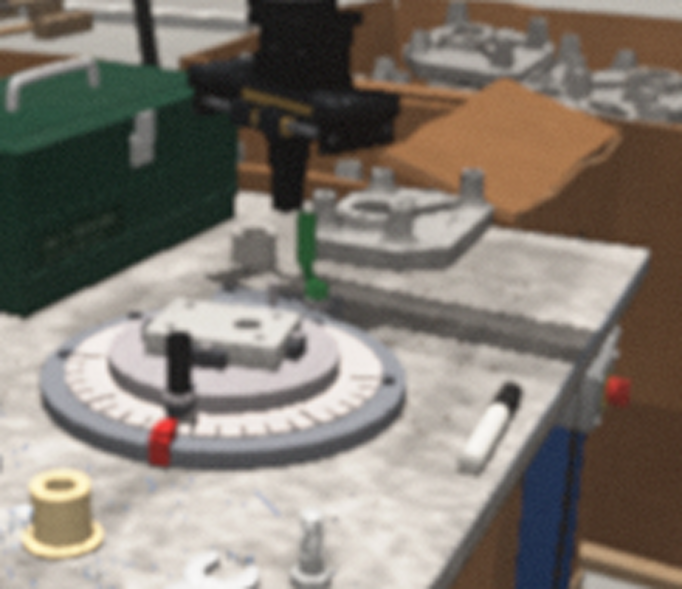

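Run:
```python
from h import *
D=np.load("s10.npz");K,T=D["K"],D["T"]
for q in ((.59,-.165,.049),(.59,-.165,.068),(.59,-.165,.09),(.575,-.174,.078),(.575,-.174,.035)):
    u,v=proj(K,T,q);print(q,(u-180)*3.1,(v-100)*3.1)
s=get_state();print(s['position'],s['time'])
g=D["d"];print(g[150:170,265:285:3].round(3)[::3])
```

```text
(0.59, -0.165, 0.049) 286.3356942031937 245.82973328978377
(0.59, -0.165, 0.068) 286.8133274595423 224.69724279373347
(0.59, -0.165, 0.09) 287.3728287654317 199.94256779554814
(0.575, -0.174, 0.078) 307.41171976595746 213.1063700100471
(0.575, -0.174, 0.035) 306.08901987937963 260.80616270226085
[ 0.59000071 -0.16479419  0.06843239] 16.7
[[2.125 1.227 1.214 1.209 1.212 2.087 2.085]
 [1.648 1.228 1.219 1.217 1.223 2.086 2.093]
 [1.635 1.23  1.222 1.218 1.228 1.62  1.618]
 [1.638 1.233 1.223 1.23  1.236 0.    1.612]
 [1.645 1.239 1.226 1.234 1.236 1.619 1.372]
 [1.539 1.244 1.225 1.236 1.246 1.384 1.369]
 [1.505 1.511 1.231 1.505 1.246 1.248 1.371]]
```

Run:
```python
from h import *
D=np.load("s10.npz");K,T,d=D["K"],D["T"],D["d"]
for v,u in ((160,272),(164,272),(166,273),(168,273),(175,279),(190,279)):
    z=d[v,u];c=np.array([(u-K[0,2])/K[0,0]*z,-(v-K[1,2])/K[1,1]*z,-z]);print(v,u,z,(T[:3,:3]@c+T[:3,3]).round(4),D["p"][v,u])
D=np.load("w10.npz");K,T,d=D["K"],D["T"],D["d"]
for v,u in ((225,245),(228,245),(232,262),(224,240),(216,230),(187,177)):
    z=d[v,u];c=np.array([(u-K[0,2])/K[0,0]*z,-(v-K[1,2])/K[1,1]*z,-z]);print(v,u,z,(T[:3,:3]@c+T[:3,3]).round(4),D["p"][v,u])
```

```text
160 272 1.2273133 [ 0.5879 -0.1549  0.1051] [25 24 25]
164 272 1.2324321 [ 0.5882 -0.1561  0.094 ] [22 23 21]
166 273 1.2350088 [ 0.586  -0.1578  0.0884] [23 22 22]
168 273 1.5117925 [ 0.6892 -0.4001  0.0021] [105  99  96]
175 279 1.2479526 [ 0.5726 -0.1682  0.0627] [38 84 47]
190 279 1.214421 [ 0.5543 -0.1264  0.0369] [51 87 55]
225 245 0.17026283 [ 0.5886 -0.1526  0.0878] [20 12 11]
228 245 0.164575 [ 0.5892 -0.1519  0.0935] [13 10 18]
232 262 0.1644812 [ 0.5968 -0.1582  0.0943] [23 26 24]
224 240 0.17180158 [ 0.5859 -0.1513  0.0862] [12 13 10]
216 230 0.22635539 [ 0.5689 -0.1617  0.0344] [33 92 47]
187 177 0.21763279 [ 0.5449 -0.1226  0.0359] [32 93 49]
```

Run:
```python
from h import *
D=np.load("side0.npz");c=camera_info("side");K,T,d=c["intrinsics"],c["world_from_camera"],D["d"]
print(proj(K,T,(.2893,-.5814,.19)))
p=D["p"][0:120,380:470];cv2.imwrite("pics/s0g.png",cv2.resize(p[:,:,::-1],None,fx=5,fy=5))
for v,u in ((98,413),(101,425),(90,425)):
    z=d[v,u];q=np.array([(u-K[0,2])/K[0,0]*z,-(v-K[1,2])/K[1,1]*z,-z]);print(v,u,z,(T[:3,:3]@q+T[:3,3]).round(4))
```

```text
(np.float64(417.30285819248365), np.float64(111.62673134528478))
98 413 1.4725012 [ 0.3109 -0.6123  0.2256]
101 425 1.3895432 [ 0.2666 -0.5369  0.2304]
90 425 1.371282 [ 0.2697 -0.5277  0.2631]
```

View pics/s0g.png

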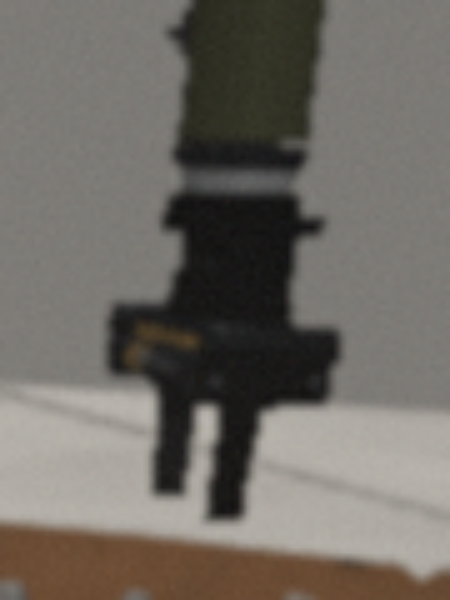

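Emit:
jog_arm(targets=[[0, 0, 0, -2.5, 0, 0, 0], [0, 0, 0, -2.5, 0, 0, 0], [0, 0, 0, 0, -2.35, -1.4, 0], [0, 0, 0, 0, -2.35, -1.4, 0], [9.8, 0, 0, 0, 0, 0, 0], [9.8, 0, 0, 0, 0, 0, 0], [9.7, 0, 0, 0, 0, 0, 0], [0, 0, 0, 2, 0, 0, 0], [0, 0, 0, 2, 0, 0, 0], [0, 0, 0, 0, 0, 0, 0]])

```text
time: 17.95
position: [0.5421, -0.1941, 0.0769]
tool_rot: [0.764, 1.436, -0.765]
ft_force: [-0.2, -0.6, -0.3]
grip_width: 0.007
```

Emit:
jog_arm(targets=[[0, 0, 0, 1.5, 0, 0, 0], [0, 0, 0, 1.5, 0, 0, 0], [0, 0, 0, 0.8, 0, 0, 0], [0, 0, 0, 0, 0, 0, 0]])

```text
time: 18.45
position: [0.543, -0.1943, 0.0395]
tool_rot: [0.764, 1.434, -0.764]
ft_force: [-0.1, 0.7, 0.3]
grip_width: 0.007
```

```bash
python3 st.py 11 wrist side
python3 - <<'E'
from h import *
p=np.load("s11.npz")["p"][100:290,180:400];cv2.imwrite("pics/s11z.png",cv2.resize(p[:,:,::-1],None,fx=3.1,fy=3.1,interpolation=cv2.INTER_CUBIC))
E
```

```text
18.45 [ 0.54295191 -0.19428466  0.0395214 ] yaw 33.865312252041754 r,ang 0.22450962429577878 -92.56517096392662 [-0.08767341  0.689827    0.34190696]
```

View pics/s11z.png

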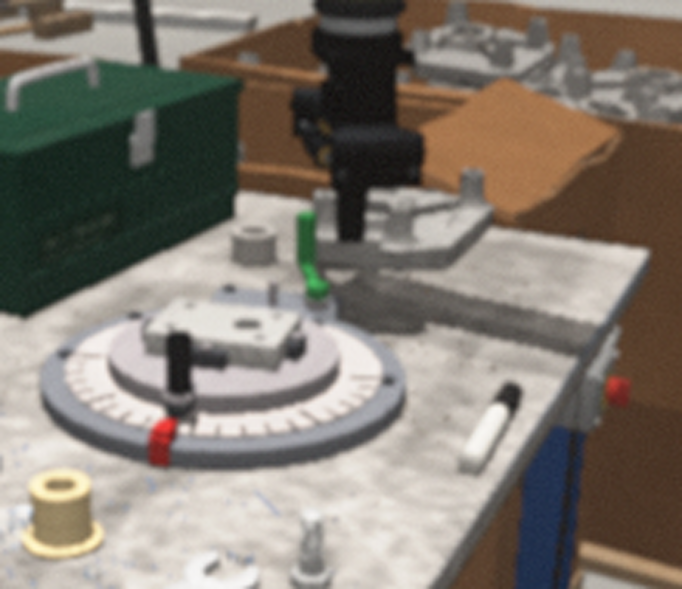

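View pics/w11.png

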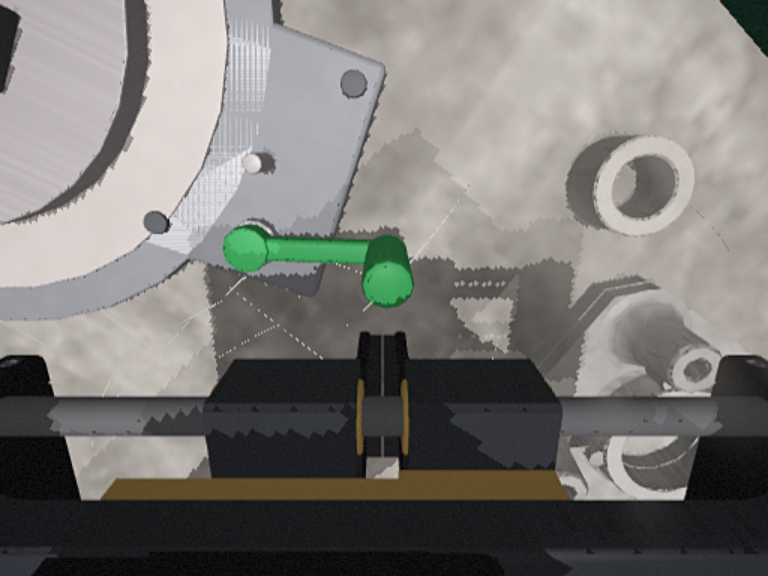

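Emit:
jog_arm(targets=[[0, 0, 0, 0, 0.4, 0, 0], [0, 0, 0, 0, 0.4, 0, 0], [0, 0, 0, 0, 0.4, 0, 0], [0, 0, 0, 0, 0.3, 0, 0], [0, 0, 0, 0, 0.15, 0, 0], [0, 0, 0, 0, 0.15, 0, 0], [0, 0, 0, 0, 0.15, 0, 0], [-2.5, 0, 0, 0, 0.26, 0.08, 0], [-2.5, 0, 0, 0, 0.26, 0.08, 0], [-2.5, 0, 0, 0, 0.26, 0.08, 0]])

```text
time: 19.8
position: [0.5664, -0.182, 0.0402]
tool_rot: [0.661, 1.469, -0.664]
ft_force: [-2.2, -1.6, -0.1]
grip_width: 0.01
```

```bash
python3 st.py 12 wrist
```

```text
19.8 [ 0.56636571 -0.18202974  0.04023015] yaw 41.39014894727588 r,ang 0.21245059023177187 -86.39302222688298 [-2.18673267 -1.60253629 -0.0835624 ]
```

View pics/w12.png

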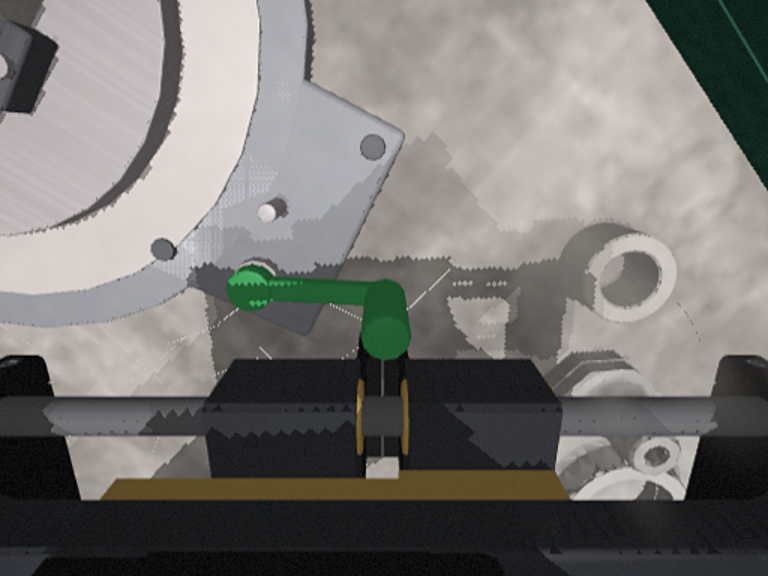

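Emit:
jog_arm(targets=[[-2.5, 0, 0, 0, 0.26, 0.08, 0], [-2.5, 0, 0, 0, 0.26, 0.08, 0], [-2.5, 0, 0, 0, 0.26, 0.08, 0], [-2.5, 0, 0, 0, 0.26, 0.08, 0], [-2.5, 0, 0, 0, 0.26, 0.08, 0], [-2.5, 0, 0, 0, 0.26, 0.08, 0], [-2.5, 0, 0, 0, 0.26, 0.08, 0], [-2.5, 0, 0, 0, 0.26, 0.08, 0], [-2.5, 0, 0, 0, 0.26, 0.08, 0]])

```text
time: 20.98
position: [0.5881, -0.1674, 0.0405]
tool_rot: [0.355, 1.541, -0.356]
ft_force: [1.3, -5.1, -3.2]
grip_width: 0.007
```

```bash
python3 st.py 13 wrist
```

```text
20.975 [ 0.58807279 -0.16739449  0.0405076 ] yaw 64.02120193397042 r,ang 0.2004861213047051 -79.92490786330585 [ 1.27864423 -5.13204497 -3.15045615]
```

View pics/w13.png

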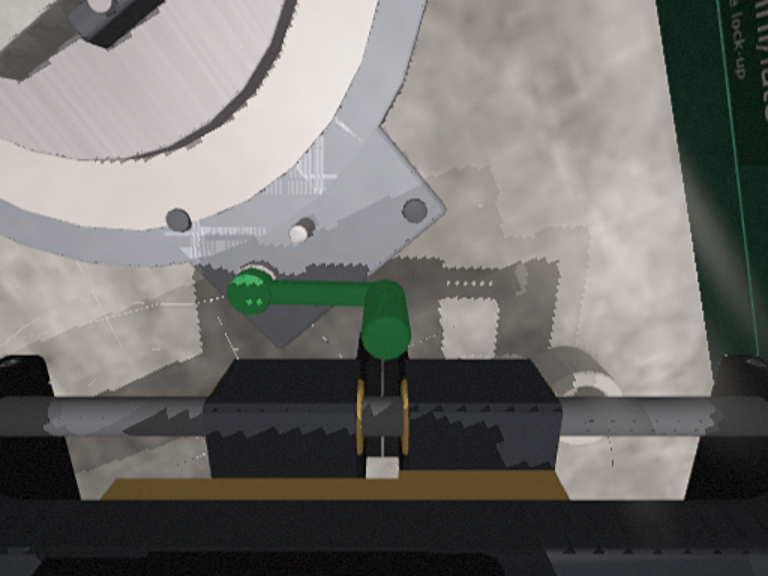

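Run:
```python
from m1 import *
p,d,P,K,T=run()
z=P[...,2]
m=np.zeros_like(d,bool);m[60:130,255:420]=1
hsv=cv2.cvtColor(p,cv2.COLOR_RGB2HSV);m&=(hsv[...,0]>50)&(hsv[...,0]<95)&(hsv[...,1]>80)
for a,b in ((.01,.06),(.06,.1),(.1,.2)):
    q=P[m&(z>a)&(z<b)]; print(a,b,len(q)); 
    for y0 in (-.1,-.2,-.3):
        w=q[(abs(q[:,1]-y0)<.04)]; print(y0,np.percentile(w[:,0],[1,5]) if len(w) else None)
```

```text
0.01 0.06 617
-0.1 [0.74481059 0.74552999]
-0.2 [0.73606285 0.73681846]
-0.3 [0.72591698 0.72642528]
0.06 0.1 664
-0.1 [0.74529845 0.74689765]
-0.2 [0.73578337 0.73663712]
-0.3 [0.72524979 0.72606831]
0.1 0.2 4182
-0.1 [0.74485906 0.74764716]
-0.2 [0.73434545 0.73768266]
-0.3 [0.72420163 0.72732164]
```

Emit:
jog_arm(targets=[[-2.5, 0, 0, 0, 0.26, 0.08, 0], [-2.5, 0, 0, 0, 0.26, 0.08, 0], [-2.5, 0, 0, 0, 0.26, 0.08, 0], [-2.5, 0, 0, 0, 0.26, 0.08, 0], [-2.5, 0, 0, 0, 0.26, 0.08, 0], [-2.5, 0, 0, 0, 0.26, 0.08, 0], [-2.5, 0, 0, 0, 0.26, 0.08, 0], [-2.5, 0, 0, 0, 0.26, 0.08, 0], [-2.5, 0, 0, 0, 0.26, 0.08, 0], [-2.5, 0, 0, 0, 0.26, 0.08, 0]])

```text
time: 22.28
position: [0.6026, -0.1438, 0.0407]
tool_rot: [0.013, 1.569, -0.013]
ft_force: [4.7, -4.1, -3.1]
grip_width: 0.006
```

```bash
python3 st.py 14 wrist
```

```text
22.275 [ 0.60263815 -0.14380089  0.04066441] yaw 89.04374643406298 r,ang 0.18075037206364394 -74.06046970756908 [ 4.66178354 -4.08821988 -3.06900627]
```

View pics/w14.png

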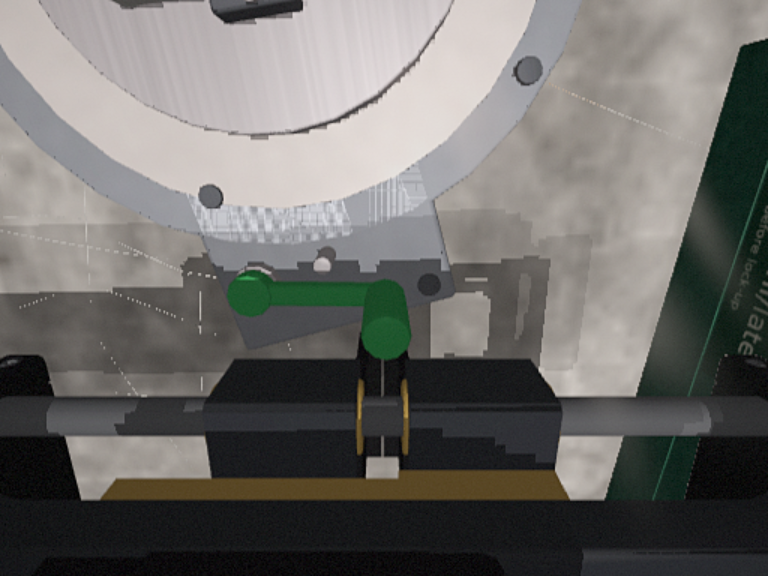

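Emit:
jog_arm(targets=[[-2, 0, 0, 0, 0.2, 0.06, 0], [-2, 0, 0, 0, 0.2, 0.06, 0], [-2, 0, 0, 0, 0.2, 0.06, 0], [-1.5, 0, 0, 0, 0.15, 0.04, 0], [0, 0, 0, 0, 0, 0, 0]])

```text
time: 22.95
position: [0.6046, -0.136, 0.0408]
tool_rot: [-0.088, 1.568, 0.089]
ft_force: [4.5, -1.9, -1.5]
grip_width: 0.005
```

Emit:
jog_arm(targets=[[-1, 0, 0, 0, 0.1, 0.03, 0], [0, 0, 0, 0, 0, 0, 0]])

```text
time: 23.2
position: [0.6047, -0.1354, 0.0409]
tool_rot: [-0.102, 1.567, 0.102]
ft_force: [5.3, -2.2, -1.3]
grip_width: 0.002
```

```bash
python3 st.py 15 wrist
```

```text
23.2 [ 0.6046887  -0.13542898  0.04085075] yaw 97.41697120044367 r,ang 0.173316096234976 -72.64845390885415 [ 5.25911592 -2.15521915 -1.28239276]
```

View pics/w15.png

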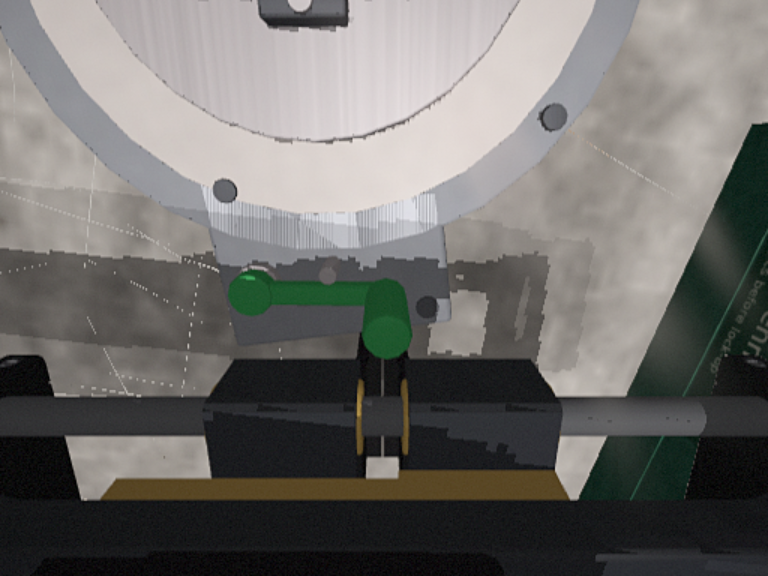

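Emit:
jog_arm(targets=[[0, 0, 0, 0, 0.12, 0, 0], [0, 0, 0, 0, 0.1, 0, 0], [0, 0, 0, 0, 0, 0, 0]])

```text
time: 23.62
position: [0.6046, -0.134, 0.0409]
tool_rot: [-0.102, 1.567, 0.101]
ft_force: [5.1, -3.3, -1.7]
grip_width: 0.002
```

Emit:
jog_arm(targets=[[0, 0, 0, 0, 0.1, 0, 0], [0, 0, 0, 0, 0, 0, 0]])

```text
time: 23.88
position: [0.6046, -0.1339, 0.0409]
tool_rot: [-0.102, 1.566, 0.099]
ft_force: [5.9, -4.5, -2.7]
grip_width: 0.004
```

Emit:
jog_arm(targets=[[0, 0, 0, 0, 0.12, 0, 0], [0, 0, 0, 0, 0, 0, 0], [0, 0, 0, 0, 0, 0, 0]])

```text
time: 24.25
position: [0.6046, -0.1338, 0.0409]
tool_rot: [-0.102, 1.566, 0.098]
ft_force: [5.8, -6.2, -2.7]
grip_width: 0.009
```

```bash
python3 st.py 16 wrist;python3 -c "
from h import *
p=np.load('w16.npz')['p'][160:250,140:300];cv2.imwrite('pics/w16z.png',cv2.resize(p[:,:,::-1],None,fx=5,fy=5,interpolation=cv2.INTER_CUBIC))"
```

```text
24.25 [ 0.6046096  -0.13378381  0.04090007] yaw 97.3068921679477 r,ang 0.17172270338315335 -72.50993881955519 [ 5.77691549 -6.18705684 -2.66573241]
```

View pics/w16z.png

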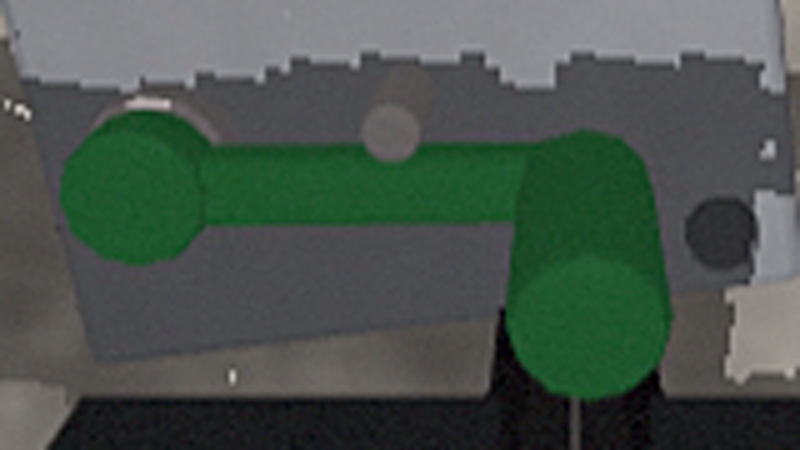

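Emit:
jog_arm(targets=[[0, 0, 0, 0, -0.4, 0, 0], [0, 0, 0, 0, -1, 0, 0], [0, 0, 0, 0, -2, 0, 0], [0, 0, 0, -3, 0, 0, 0], [0, 0, 0, -4, 0, 0, 0], [0, 0, 0, -5, 0, 0, 0], [0, 0, 0, -5, 0, 0, 0], [0, 0, 0, 0, -3, 0, 0], [0, 0, 0, 0, -3, 0, 0], [0, 0, 0, 0, 0, 0, 0]])

```text
time: 25.55
position: [0.6142, -0.2296, 0.2096]
tool_rot: [-0.097, 1.571, 0.095]
ft_force: [0.9, 0.3, 0.2]
grip_width: 0.005
```

```bash
python3 st.py 17 wrist top side; python3 -c "
from h import *
p=np.load('t17.npz')['p'][60:270,130:400];cv2.imwrite('pics/t17z.png',cv2.resize(p[:,:,::-1],None,fx=2.857,fy=2.857,interpolation=cv2.INTER_CUBIC))"
```

```text
25.55 [ 0.61422267 -0.22961427  0.20962192] yaw 97.01013299928425 r,ang 0.26673542300993747 -76.73084308708383 [0.89081289 0.3337535  0.21686502]
```

View pics/w17.png

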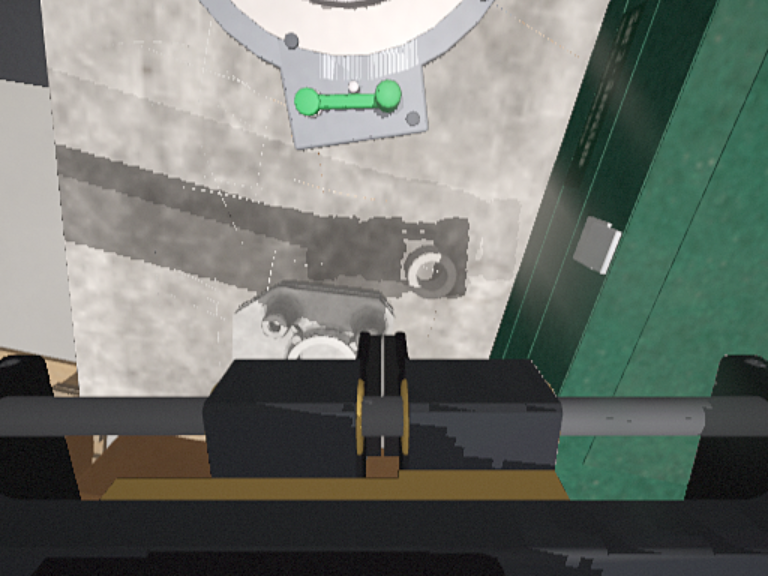

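View pics/t17z.png

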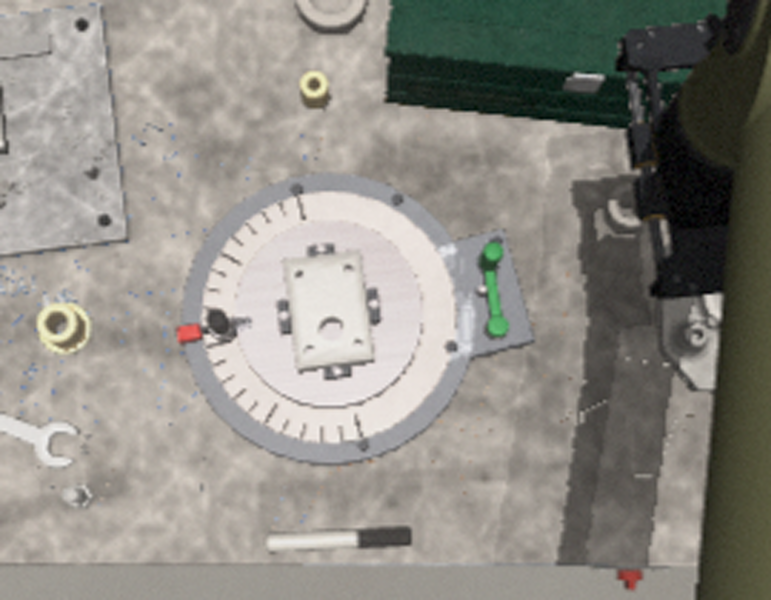

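Run:
```python
from h import *
a=np.load("t8.npz");b=np.load("t17.npz");o=np.load("top0.npz")["p"];K,T=a["K"],a["T"]
for nm,p in(("t8",a["p"]),("t17",b["p"])):
    h=cv2.cvtColor(p,cv2.COLOR_RGB2HSV);m=np.zeros(h.shape[:2],np.uint8);m[160:190,195:218]=1
    v,u=np.nonzero((h[...,2]<70)&(m>0));print(nm,u.mean(),v.mean(),len(u))
    r=((h[...,0]<8)|(h[...,0]>172))&(h[...,1]>150);r[:,:190]=0;r[:,202:]=0;r[:165]=0;r[190:]=0;v,u=np.nonzero(r);print("flag",u.mean(),v.mean())
for nm,u,v in (("brass",152,173),("bolt",157,233),("steel",350,131)):
    x=o[v-12:v+13,u-12:u+13].astype(int);y=b["p"][v-12:v+13,u-12:u+13].astype(int);print(nm,abs(x-y).mean())
D=np.load("w17.npz");K,T=D["K"],D["T"]
P=rayT(K,T,388/1.5,95/1.5,.078);Q=rayT(K,T,307/1.5,100/1.5,.036);e=(P-Q)[:2];print(P,Q,np.degrees(np.arctan2(e[1],e[0])))
```

```text
t8 207.4 174.4 5
flag 195.11111111111111 176.22222222222223
t17 207.2 174.7 10
flag 195.21052631578948 176.21052631578948
brass 19.948266666666665
bolt 20.012266666666665
steel 54.2352
[ 0.602728   -0.11629269  0.078     ] [ 0.54340489 -0.12280015  0.036     ] 6.260038369226751
```

Run:
```python
from h import *
D=np.load("w17.npz");K,T=D["K"],D["T"]
print(rayT(K,T,429/1.5,273/1.5,.03), get_state()["ft_force"])
print(close_job())
```

```text
[ 0.65470789 -0.2456368   0.03      ] [0.96089381 0.38243672 0.12732321]
the job is handed in; nothing more can be done
None
```

The ring pointer is set at the red flag and the lock lever is pushed home. The job is handed in, and I got no verdict back. I pushed the black post round about 55° clockwise with the closed fingertips, then pushed the green lever until it met the pin.

**Last checks**
- **Pointer:** after backing the fingers off the post, the close wrist view showed the pointer tip level with the middle of the flag, within about 1 mm. A top view after the lock push shows the post and flag in the same place to within about 0.3 pixel.
- **Lock lever:** it measured about 1.43 rad, where home is 1.45 and the limit is 1.33. The wrist view showed it against the pin, and the arm stalled as the force rose to about 9 N.
- **Loose parts:** the steel bush measured within 3 mm of its earlier readings. The brass bush and bolt look unmoved in the pictures, but my pixel comparison of them with the start picture was too noisy to confirm it.
- **Arm:** it was clear of everything at hand-in, with about 1 N on the wrist.

**What went wrong:** the first push at the lock passed over the post without touching it. The side and wrist depth pictures put the fingertips about 17 mm behind the reported TCP, while the description says 19 mm ahead. I lowered the tool about 28 mm and repeated the push. The ring push was made at the original height, so it caught only the top of its post, but it held contact throughout at about 7 N or less in the readings.

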